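Slide the foot plate out over the end of the assembly ledge

ROBOT

A 7-joint arm with a two-finger parallel gripper is mounted at the origin on the work surface. World frame = base frame: x ahead of the robot, y to its left, z up, the work surface at z = 0. Lengths are in m, angles in rad, forces in N, time in s.
With the tool pointing down it reaches from about 0.425 to 0.875 m from the base axis. Payload 4.7 kg.
Tool frame: the origin (TCP) lies at the very end of the fingers, on their centre line; the grasp point (between the pads) lies ctrl.grip_depth behind it (ctrl.grip_depth is the distance from the TCP to the grasp point, in m); z points along the fingers, y is the direction in which the jaws open and shut (so a half turn about z gives the same grasp; the last joint's range is limited). The gripper opens to 85 mm and grips with 20 to 120 N. Pads are 22 mm wide; open, the fingers measure 114 mm over their backs; the gripper's body (76 mm by 85 mm) begins 54 mm behind the grasp point. The pads swing forward as they close: fully open they stand 13 mm farther back than shut.
Start: joints at [1.161, 0.321, -0.07, 1.45, 0.023, 1.371, -0.057], TCP at [0.267, -0.593, 0.231] pointing down, gripper open.
Joint ranges: [-2.86, 2.86], [-0.3, 2.09], [-1.38, 1.24], [0.06, 2.45], [-1.56, 4.7], [0.09, 2.05], [-2.69, 2.69]. Speed limits (rad/s): [2.57, 2.57, 3.14, 3.14, 3.14, 3.14, 3.14].

INTERFACE

Orientations are given as a 3x3 rotation matrix whose columns are the frame's x, y, z axes.
In Python, from bench import ctrl, eyes, sign_off gives the robot as it stands.
- The arm moves only by the tool jog_arm, never from a script. Its argument "commands" is a list of rows, each a list of 3 entries, a list of its own where there are three numbers: the turn, a rotation vector about the tool's x, y, z in rad, then the shift along the tool's x, y, z in cm, then the finger opening in cm, from 0 to 8.54. In form: [[[ax, ay, az], [dx, dy, dz], hand], ...]. A call has 1 to 20 rows; each row shifts and turns the commanded pose from where the row before left it, along the tool's axes as they then stand; what a row does not reach is not made up. A row lasts 1/10 s, in which the tool goes at most 50 mm and 8.59 degrees, less where a joint would pass 70% of its speed; a pose out of reach is approached as far as the arm can. A call with a gripper value outside its range is refused whole. The fingers move at their own pace and stop on an object; the grip force is fixed at half the most. Time passes only in rows, so rows that do not move let the fingers close. It gives the time, the measured TCP pose, the force and the opening at its end, in the units of the state.
- ctrl.sense(): the state, without advancing time (a new reading comes with each control period).
- eyes.read_camera(name): name is "scene" or "top" or "wrist"; returns a dict with "pixels" (420x560x3 uint8, red, green, blue), "K" (3x3 intrinsics, pixels), "k1" (the pictures are not rectified: a ray, as slopes to the right and down, at radius r is drawn at 1 + k1 r^2 times it, then the intrinsics apply), "camera_from_world" (4x4, takes a point from world to camera coordinates). Camera axes: x right, y down, z forward; pixel columns grow to the right and rows downward; lengths in m; the calibration is good to about 2 mm. A picture is of the moment at which its call begins. There is no depth.
- sign_off(): hands the job in, once; it reports no verdict.
The state is a dict: "time": time; "q": joint angles; "qd": joint speeds; "joint_efforts": joint torques, N m; "ee_pos": TCP position; "ee_rot": TCP orientation; "force": force on the tool from outside, world axes, zero at the start; "wrist_torque": the same for the moment, N m; "width": finger opening in m.
Only numpy, scipy, OpenCV 4.12 (cv2) and the standard library are available. Lean on these libraries where they do the work, as an engineer would, in place of code of your own. Each camera call takes 0.05 s, during which the arm holds its last target.

TASK

With the fingertips only, push the bare steel foot plate along the ledge, outwards, until the two bolt holes at its outer end hang wholly clear of the ledge, so that bolts can be put in from below, while at least two thirds of the plate still rests on the ledge. Leave it lying flat with its long side up against the aluminium fence. Do not pick the plate up, and leave the red primed plate, the standing bolts, the pliers, the steel block and the primer tin where they are.

Things in the scene. Friction and masses are not known exactly. Their poses are not given: they have to be found in the camera images.
- ledge: fixed plywood ledge on two bearers; place and yaw vary. Origin on the bench under the deck's middle; x across it towards the fence (away from the robot), y along it, z up. Deck: x -75 to +75, y -280 to +280 mm (ends open), 18 mm thick, top 63 mm above the bench; bearers 65 mm or more in from the ends. Aluminium fence along the whole rear: flat face at x = +75 mm, top 25 mm above the deck
- bare_plate: bare grey steel foot plate, loose, 80 (x) by 150 (y) by 6 mm, about 0.54 kg; origin at the centre of its underside. Four 11 mm through holes at x +-22, y +-55 mm. Lies flat on the deck, y within 0.13 rad of the ledge's, 10 to 25 mm off the fence, on the left or right half, its outer end 25 mm or more in from that end of the ledge; outwards means towards that end
- primed_plate: the same kind of plate in red-oxide primer, loose, on the other half of the ledge, at least 85 mm of bare deck between the two; origin at the centre of its underside; to be left alone
- bolt0: brass-coloured M10 bolt standing on its head near the middle of the ledge's front edge, 65 mm tall, head 19 mm across; origin under its head; to be left standing
- bolt1: a second such bolt, about 44 mm from the first, along the ledge
- pliers: orange-handled pliers lying on the bench beyond the ledge, 175 mm long, 14 mm high; origin near the pivot, on the bench
- steel_block: dark steel block lying on the bench beyond the ledge, 60 x 110 x 32 mm; origin at the centre of its underside
- primer_tin: small tin of red-oxide primer with a white paper band and a bright metal lid, standing on the bench beyond the ledge, 60 mm across, 76 mm high; origin at the centre of its foot
Mind the look-alikes: they are no part of the job. Of the things shaped like the bare_plate, the grey one is meant.

How it is judged:
At the end, for the whole second after the job is handed in: The bare steel plate lies flat and still on the deck, its outer end 26 to 52 mm beyond the end of the ledge (holes clear of the deck, at least two thirds of the plate still on it), its long side within 4 mm of the fence and parallel to it within 0.05 rad ((y of bare_plate in the frame of ledge between 0.231 and 0.257 m or y of bare_plate in the frame of ledge between -0.257 and -0.231 m) and x of bare_plate in the frame of ledge above 0.031 m and angle between the y axis of bare_plate and the y axis of ledge, either way round below 0.05 rad and angle between bare_plate's own z axis and vertical below 0.03 rad and z of bare_plate in the frame of ledge between 0.061 and 0.065 m and linear speed of bare_plate below 0.01 m/s); the robot touches nothing.
It fails at once if the bare plate is lifted, tipped up or falls off the ledge (z of bare_plate in the frame of ledge above 0.071 m or z of bare_plate in the frame of ledge below 0.056 m or angle between bare_plate's own z axis and vertical above 0.15 rad).
It fails at once if the red primed plate is moved by more than 6 mm (distance of primed_plate from where it was at the start of the episode above 0.006 m).
It fails at once if a standing bolt is knocked over or moved by more than 10 mm (distance of any of bolt0, bolt1 from where it was at the start of the episode above 0.01 m or angle between any of bolt0, bolt1's own z axis and vertical above 0.3 rad).
It fails at once if the pliers, the steel block or the primer tin is moved by more than 15 mm (distance of any of pliers, steel_block, primer_tin from where it was at the start of the episode above 0.015 m).
It also fails if it takes over 48 s, if anything falls off the work surface, if the arm or the gripper's body presses on something with over 40 N, if the wrist force passes 120 N, or if a joint passes its speed limit or range.

## Working session

There is one attempt and no reset: what is moved stays moved. The work goes in short steps, Python scripts to look and compute and a tool call to move; the robot and the scene stay as the last step left them, time stands still between calls to the robot, and variables do not carry over. Pictures are saved under pics/ and viewed, and the job is handed in when it is done.

Besides the shell and the picture viewer there is one more tool, called after "Emit:" as name(argument=value, ...) on one line, values as JSON. jog_arm: Moves the arm, as the interface text tells. Its arguments: {"type":"object","properties":{"commands":{"type":"array","items":{"type":"array"}}},"required":["commands"]}

```bash
mkdir -p pics; ls; cat > h.py <<'E'
import numpy as np,cv2
from bench import ctrl,eyes
def snap(n,f):
    d=eyes.read_camera(n); cv2.imwrite('pics/'+f+'.png',d['pixels'][:,:,::-1]); np.savez('pics/'+f+'.npz',**{k:d[k] for k in d}); return d
def ray(d,u,v):
    K=np.array(d['K']);k=float(d['k1'])
    p=cv2.undistortPoints(np.array([[[u,v]]],float),K,np.array([k,0,0,0,0.]))[0,0]
    T=np.array(d['camera_from_world']);R=T[:3,:3];t=T[:3,3]
    return -R.T@t, R.T@np.array([p[0],p[1],1])
def at(d,u,v,z):
    c,r=ray(d,u,v); return c+r*(z-c[2])/r[2]
def proj(d,P):
    P=np.array(P,float).reshape(-1,3);T=np.array(d['camera_from_world'])
    return cv2.projectPoints(P,cv2.Rodrigues(T[:3,:3])[0],T[:3,3],np.array(d['K']),np.array([float(d['k1']),0,0,0,0]))[0][:,0]
def crop(f,x0,y0,x1,y1,s,o):
    im=cv2.imread('pics/'+f+'.png')[y0:y1,x0:x1]
    cv2.imwrite('pics/'+o+'.png',cv2.resize(im,None,fx=s,fy=s,interpolation=cv2.INTER_CUBIC))
E
python3 - <<'E'
from h import *
for n in ['scene','top','wrist']:
    d=snap(n,n+'0'); T=np.array(d['camera_from_world']); print(n,-T[:3,:3].T@T[:3,3],d['k1'])
print(ctrl.sense()); print(ctrl.grip_depth)
E
```

```text
pics
scene [ 1.32711497 -0.15551759  0.62656038] -0.06661425298213709
top [0.46900034 0.20338885 0.99744904] -0.017933386201581338
wrist [ 0.33967218 -0.5597288   0.37310412] -0.060924735503360174
{'time': 0.15, 'q': array([ 1.16111124,  0.32167394, -0.0701057 ,  1.45137192,  0.02263651,
        1.3708193 , -0.05690715]), 'qd': array([-0.00030984, -0.00341558, -0.0019441 , -0.00330476, -0.00148122,
        0.00069999,  0.00051112]), 'joint_efforts': array([ 4.14191629e-05, -4.94094050e+01, -3.82828536e-01, -3.14684451e+01,
        1.29669500e-02,  8.21165973e-03, -1.85272222e-05]), 'ee_pos': array([ 0.26708172, -0.59215208,  0.23047263]), 'ee_rot': array([[ 9.11520911e-01,  4.11253109e-01, -7.14121830e-04],
       [ 4.11253713e-01, -9.11519987e-01,  1.30290492e-03],
       [-1.15112622e-04, -1.48131033e-03, -9.99998896e-01]]), 'force': array([0.51831024, 0.08454382, 0.03697287]), 'wrist_torque': array([ 0.00416171, -0.0355722 , -0.0213235 ]), 'width': 0.08559512026101021}
0.0187
```

View pics/top0.png

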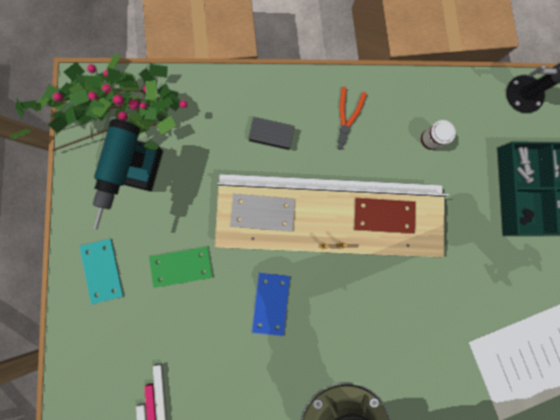

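View pics/scene0.png

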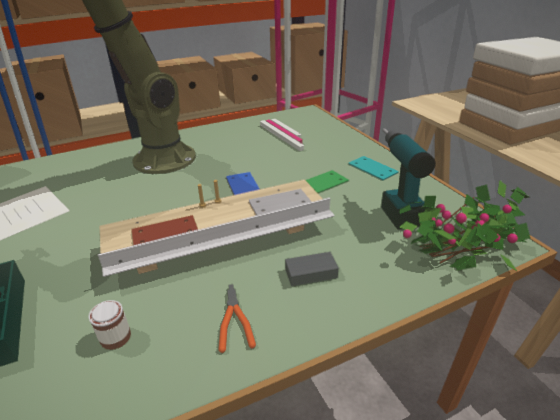

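```bash
python3 - <<'E'
from h import *
crop('top0',205,165,345,265,5.6,'c1'); crop('top0',320,165,460,265,5.6,'c2')
E
```

```text
(no output)
```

View pics/c1.png

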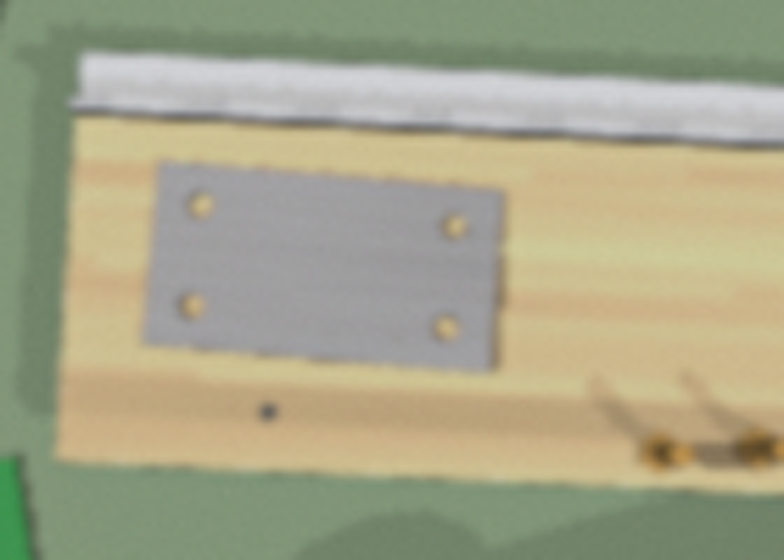

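View pics/c2.png

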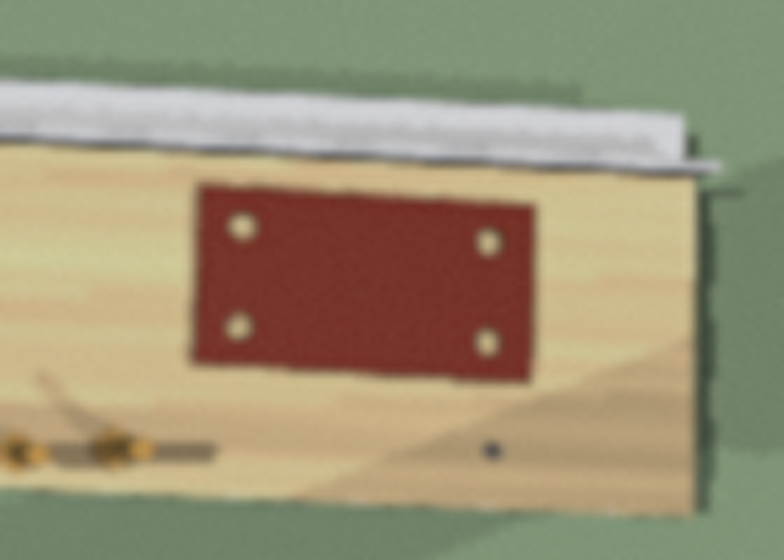

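Candidates: grey plate on the deck (263,212), red plate (385,216), teal (101,271), green (181,267) and blue (271,304) plates on the bench, dark block (272,133). The crop confirms the grey one with four holes at (263,212). It sits on the left half, so outwards is left (+y). The bolts stand at about (323,245) and (340,245).

```bash
cat >> h.py <<'E'
def ledge(d,quad,z=.063):
    W=np.array([at(d,*p,z) for p in quad]);return W
E
python3 - <<'E'
from h import *
d=np.load('pics/top0.npz')
f=lambda x,y,x0:(x/5.6+x0-.4,y/5.6+165-.4)
D=[at(d,*p,.063) for p in [f(75,117,205),f(57,460,205),f(697,178,320),f(697,513,320)]]
P=[at(d,*p,.069) for p in [f(160,163,205),f(143,344,205),f(503,190,205),f(494,370,205)]]
H=[at(d,*p,.069) for p in [f(202,205,205),f(192,305,205),f(455,227,205),f(447,329,205)]]
R=[at(d,*p,.069) for p in [f(202,185,320),f(192,363,320),f(536,205,320),f(531,382,320)]]
n=np.linalg.norm
for X in (D,P,H,R):
    X=np.array(X);print(np.round(X,4).tolist(),'sizes',n(X[0]-X[1]),n(X[2]-X[3]),n(X[0]-X[2]),n(X[1]-X[3]))
    c=X.mean(0); y=(X[0]+X[1]-X[2]-X[3]);print('c',c,'yaw',np.arctan2(-y[0],y[1]))
B=[at(d,*f(655,452,205),.063),at(d,*f(750,450,205),.063)];print(B)
print([at(d,323,247,.0),at(d,341,245,.0)])
D=np.array(D);y=(D[0]+D[1]-D[2]-D[3]);a=np.arctan2(-y[0],y[1]);c=D.mean(0)
np.savez('ledge.npz',c=c,a=a)
M=np.array([[np.cos(a),-np.sin(a)],[np.sin(a),np.cos(a)]])
for nm,X in (('P',P),('H',H),('R',R),('D',D),('B',B)): print(nm,np.round((np.array(X)[:,:2]-c[:2])@M,4).tolist())
E
```

```text
[[0.6064, 0.3127, 0.063], [0.4578, 0.319, 0.063], [0.5789, -0.2477, 0.063], [0.4311, -0.2407, 0.063]] sizes 0.14871398096668495 0.14793445916056225 0.5610356486524278 0.5603478302367966
c [0.5185479  0.03582428 0.063     ] yaw -0.04823926196098922
[[0.5854, 0.2751, 0.069], [0.5071, 0.282, 0.069], [0.5734, 0.1266, 0.069], [0.4954, 0.1312, 0.069]] sizes 0.07851546311597767 0.07815255660678753 0.14905857163292877 0.15123169178970727
c [0.54031591 0.20373864 0.069     ] yaw -0.07919546347209168
[[0.5671, 0.257, 0.069], [0.5238, 0.2611, 0.069], [0.5573, 0.1476, 0.069], [0.5131, 0.1514, 0.069]] sizes 0.04343015139196788 0.044339456926359114 0.10981492581227319 0.11024331389034922
c [0.54032142 0.20425005 0.069     ] yaw -0.09328224193410524
[[0.5754, -0.0237, 0.069], [0.4977, -0.0174, 0.069], [0.5663, -0.1718, 0.069], [0.4887, -0.1665, 0.069]] sizes 0.07791668985865634 0.07781255411816765 0.1483760042456109 0.1493572242878084
c [ 0.53202574 -0.09487083  0.069     ] yaw -0.06064181298260649
[array([0.45975933, 0.06119921, 0.063     ]), array([0.46036723, 0.01974239, 0.063     ])]
[array([0.45477217, 0.04794808, 0.        ]), array([0.45963435, 0.00090513, 0.        ])]
P [[0.0552, 0.2423], [-0.0233, 0.2453], [0.0504, 0.0933], [-0.0278, 0.0942]]
H [[0.0378, 0.2232], [-0.0056, 0.2253], [0.0333, 0.1135], [-0.011, 0.1152]]
R [[0.0596, -0.0568], [-0.0182, -0.0542], [0.0577, -0.2051], [-0.0201, -0.2035]]
D [[0.0744, 0.2808], [-0.0744, 0.2799], [0.074, -0.2803], [-0.074, -0.2804]]
B [[-0.0599, 0.0225], [-0.0573, -0.0189]]
```

Emit:
jog_arm(commands=[[[0,0,0.118],[0,0,0],0],[[0,0,0.118],[0,0,0],0],[[0,0,0.118],[0,0,0],0],[[0,0,0.118],[0,0,0],0],[[0,0,0],[0,0,0],0]])

```text
time: 0.65
ee_pos: [0.2672, -0.5923, 0.2309]
ee_rot: [[0.999, -0.048, -0.001], [-0.048, -0.999, 0.001], [-0.001, -0.001, -1.0]]
force: [0.2, -0.2, -0.2]
width: 0.012
```

```bash
cat >> h.py <<'E'
L=np.load('ledge.npz') if __import__('os').path.exists('ledge.npz') else None
def lw(x,y,z):
    a=float(L['a']);c=L['c'];return np.array([c[0]+x*np.cos(a)-y*np.sin(a),c[1]+x*np.sin(a)+y*np.cos(a),z])
def inl(p):
    a=float(L['a']);q=np.array(p)[:2]-L['c'][:2];return np.array([q[0]*np.cos(a)+q[1]*np.sin(a),-q[0]*np.sin(a)+q[1]*np.cos(a),p[2]])
def st():
    s=ctrl.sense();R=s['ee_rot'];print('t',s['time'],'ledge pos mm',np.round(1e3*inl(s['ee_pos']),1),'yaw err',np.arctan2(R[1,0],R[0,0])-float(L['a']),'tilt',R[0,2],R[1,2],'F',np.round(s['force'],1),'w',s['width'])
    return s
def go(x,y,z):
    s=ctrl.sense();print('delta cm',np.round(100*s['ee_rot'].T@(lw(x,y,z)-s['ee_pos']),2))
E
python3 - <<'E'
from h import *
st();go(-.06,.165,.12)
E
```

```text
t 0.65 ledge pos mm [-220.8 -639.5  230.9] yaw err -0.00017235909920678555 tilt -0.0005268748787022327 0.00056005554059066 F [ 0.2 -0.2 -0.2] w 0.012014902673067086
delta cm [ 16.07 -80.45  11.12]
```

Emit:
jog_arm(commands=[[[0,0,0],[2.5,-4,0],0],[[0,0,0],[2.5,-4,0],0],[[0,0,0],[2.5,-4,0],0],[[0,0,0],[2.5,-4,0],0],[[0,0,0],[2.5,-4,0],0],[[0,0,0],[2.5,-4,0],0],[[0,0,0],[2.5,-4,0],0],[[0,0,0],[2.5,-4,0],0],[[0,0,0],[0,-4,0],0],[[0,0,0],[0,-4,0],0],[[0,0,0],[0,-4,0],0],[[0,0,0],[0,-4,0],0],[[0,0,0],[0,-4,0],0],[[0,0,0],[0,-4,0],0],[[0,0,0],[0,-4,0],0],[[0,0,0],[0,-4,0],0],[[0,0,0],[-1,-4,0],0],[[0,0,0],[-1,-4,0],0],[[0,0,0],[-1,-4,0],0],[[0,0,0],[0,0,0],0]])

```text
time: 2.65
ee_pos: [0.4715, 0.1654, 0.2318]
ee_rot: [[0.999, -0.035, 0.0], [-0.035, -0.999, 0.003], [0.0, -0.003, -1.0]]
force: [-0.3, 0.2, -0.2]
width: -0.0002
```

```bash
python3 - <<'E'
from h import *
st();go(-.06,.165,.1); d=snap('wrist','w1'); snap('top','t1')
E
```

```text
t 2.65 ledge pos mm [-53.2 127.2 231.8] yaw err 0.01354518613797908 tilt 0.0002804558683524089 0.0027245309942241507 F [-0.3  0.2 -0.2] w -0.00020218572317618516
delta cm [-0.63 -3.75 13.19]
```

View pics/w1.png

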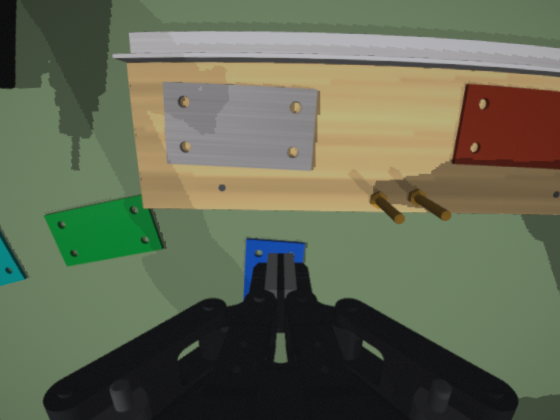

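Emit:
jog_arm(commands=[[[0,0,0.0135],[0,0,0],0],[[0,0,0],[-0.3,-1.9,3.3],0],[[0,0,0],[-0.3,-1.9,3.3],0],[[0,0,0],[0,0,3.3],0],[[0,0,0],[0,0,3.2],0],[[0,0,0],[0,0,0],0],[[0,0,0],[0,0,0],0]])

```text
time: 3.45
ee_pos: [0.4704, 0.1956, 0.1005]
ee_rot: [[0.998, -0.063, -0.001], [-0.063, -0.998, -0.0], [-0.001, 0.0, -1.0]]
force: [0.6, 0.1, 1.5]
width: 0.0005
```

```bash
python3 - <<'E'
from h import *
d=np.load('pics/w1.npz')
X=np.array([inl(at(d,*p,.069)) for p in [(165,83),(168,163),(316,89),(313,170)]]);print(X,X.mean(0))
st();go(-.06,.165,.0655); d=snap('wrist','w2'); snap('top','t2');snap('scene','s2')
E
```

```text
[[ 0.05418667  0.24059115  0.069     ]
 [-0.0239237   0.24467655  0.069     ]
 [ 0.04968949  0.09427903  0.069     ]
 [-0.02946335  0.09366031  0.069     ]] [0.01262228 0.16830176 0.069     ]
t 3.45 ledge pos mm [-55.7 157.3 100.5] yaw err -0.015222333682593368 tilt -0.0008841948851369632 -0.00018905477084324652 F [0.6 0.1 1.5] w 0.0004962349769526995
delta cm [-0.43 -0.77  3.5 ]
```

View pics/w2.png

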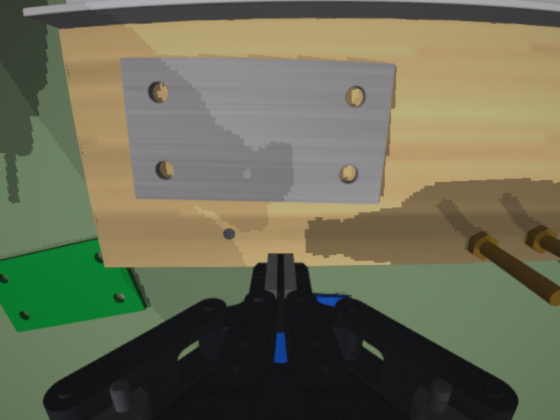

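View pics/s2.png

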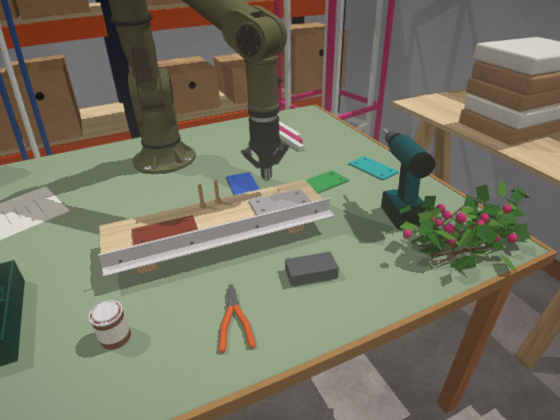

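Emit:
jog_arm(commands=[[[0,0,-0.015],[0,0,0],0],[[0,0,0],[0,-1,1.7],0],[[0,0,0],[0,0,1.7],0],[[0,0,0],[0,0,0],0],[[0,0,0],[0,0,0],0],[[0,0,0],[0,0,0],0]])

```text
time: 4.2
ee_pos: [0.4714, 0.2068, 0.0675]
ee_rot: [[0.999, -0.047, 0.002], [-0.047, -0.999, 0.0], [0.002, -0.0, -1.0]]
force: [-1.1, 0.5, 0.1]
width: 0.0002
```

```bash
python3 - <<'E'
from h import *
st()
E
```

```text
t 4.2 ledge pos mm [-55.4 168.5  67.5] yaw err 0.0014395454812485067 tilt 0.0019089806595615911 0.00028439718904030347 F [-1.1  0.5  0.1] w 0.00022873235393540932
```

Emit:
jog_arm(commands=[[[0,0,0],[0.4,0,0.22],0],[[0,0,0],[0.4,0,0],0],[[0,0,0],[0.4,0,0],0],[[0,0,0],[0.3,0,0],0],[[0,0,0],[0.3,0,0],0],[[0,0,0],[0.3,0,0],0],[[0,0,0],[0.3,0,0],0],[[0,0,0],[0.3,0,0],0],[[0,0,0],[0.3,0,0],0],[[0,0,0],[0,0,0],0],[[0,0,0],[0,0,0],0]])

```text
time: 5.3
ee_pos: [0.4994, 0.2055, 0.0638]
ee_rot: [[0.999, -0.046, -0.002], [-0.046, -0.999, -0.0], [-0.002, 0.0, -1.0]]
force: [-3.7, 1.0, 1.3]
width: 0.0004
```

```bash
python3 - <<'E'
from h import *
st(); snap('wrist','w3')
E
```

```text
t 5.3 ledge pos mm [-27.3 168.5  63.8] yaw err 0.0019371992565240179 tilt -0.002056821086683021 -0.00035681384336854616 F [-3.7  1.   1.3] w 0.0003555249153012184
```

View pics/w3.png

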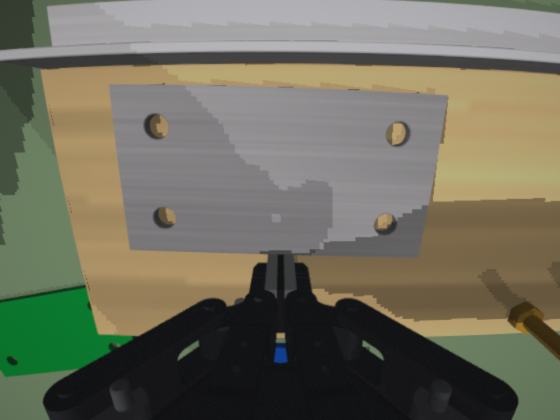

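Emit:
jog_arm(commands=[[[0,0,0],[0.1,0,-0.15],0],[[0,0,0],[0.2,0,0],0],[[0,0,0],[0.2,0,0],0],[[0,0,0],[0.2,0,0],0],[[0,0,0],[0.2,0,0],0],[[0,0,0],[0,0,0],0],[[0,0,0],[0,0,0],0]])

```text
time: 6.05
ee_pos: [0.5098, 0.2047, 0.0656]
ee_rot: [[0.999, -0.047, 0.0], [-0.047, -0.999, -0.0], [0.0, 0.0, -1.0]]
force: [-0.9, -0.3, -1.0]
width: -0.0002
```

```bash
python3 - <<'E'
from h import *
st(); snap('wrist','w4')
E
```

```text
t 6.05 ledge pos mm [-16.8 168.2  65.6] yaw err 0.0013687781081412678 tilt 0.00048034107699094315 -0.0001612445607838889 F [-0.9 -0.3 -1. ] w -0.0001601098062312699
```

View pics/w4.png

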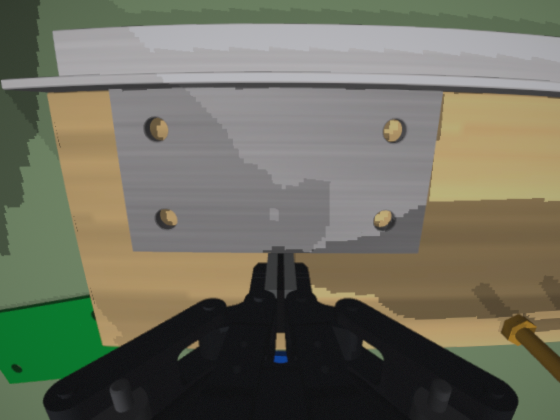

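Emit:
jog_arm(commands=[[[0,0,0],[0.15,0,0],0],[[0,0,0],[0.15,0,0],0],[[0,0,0],[0,0,0],0],[[0,0,0],[0,0,0],0]])

```text
time: 6.5
ee_pos: [0.5102, 0.2047, 0.0654]
ee_rot: [[0.999, -0.046, -0.005], [-0.046, -0.999, -0.002], [-0.004, 0.002, -1.0]]
force: [-8.1, -1.2, 4.6]
width: 0.0003
```

```bash
python3 - <<'E'
from h import *
st(); d=snap('wrist','w5')
E
```

```text
t 6.5 ledge pos mm [-16.5 168.3  65.4] yaw err 0.0021179553752404684 tilt -0.0045008887692211605 -0.0015752431236519908 F [-8.1 -1.2  4.6] w 0.00026571765437052077
```

View pics/w5.png

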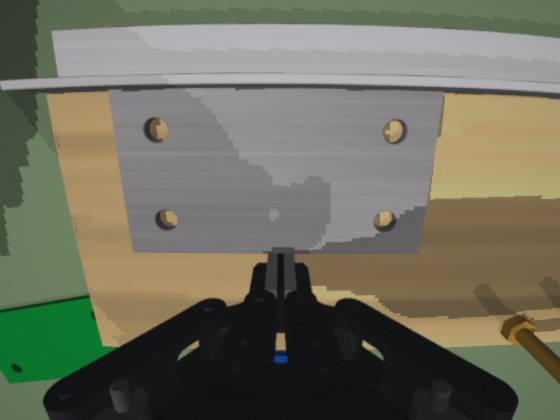

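Emit:
jog_arm(commands=[[[0,0,0],[-1,0,0],0],[[0,0,0],[-1,0,0],0],[[0,0,0],[0,0,-3],0],[[0,0,0],[0,0,-3],0],[[0,0,0],[2,2.5,0],0],[[0,0,0],[2,2.5,0],0],[[0,0,0],[1.5,2.5,0],0],[[0,0,0],[1.5,2.7,0],0],[[0,0,0],[0,0,0],0],[[0,0,0],[0,0,0],0],[[0,0,0],[0,0,0],0]])

```text
time: 7.65
ee_pos: [0.5573, 0.102, 0.1259]
ee_rot: [[0.999, -0.045, 0.001], [-0.045, -0.999, 0.001], [0.001, -0.001, -1.0]]
force: [-1.3, 1.1, -0.8]
width: 0.0002
```

```bash
python3 - <<'E'
from h import *
st(); d=snap('wrist','w6'); snap('top','t6');crop('t6',205,165,345,265,5.6,'c6')
go(.035,.065,.0655)
E
```

```text
t 7.65 ledge pos mm [ 35.5  68.  125.9] yaw err 0.003316330876917989 tilt 0.0008485128727875051 0.0006409841090783261 F [-1.3  1.1 -0.8] w 0.00017371917811071581
delta cm [-0.05  0.31  6.04]
```

View pics/w6.png

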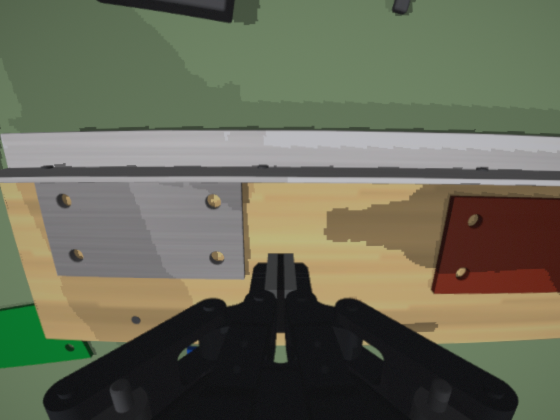

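View pics/c6.png

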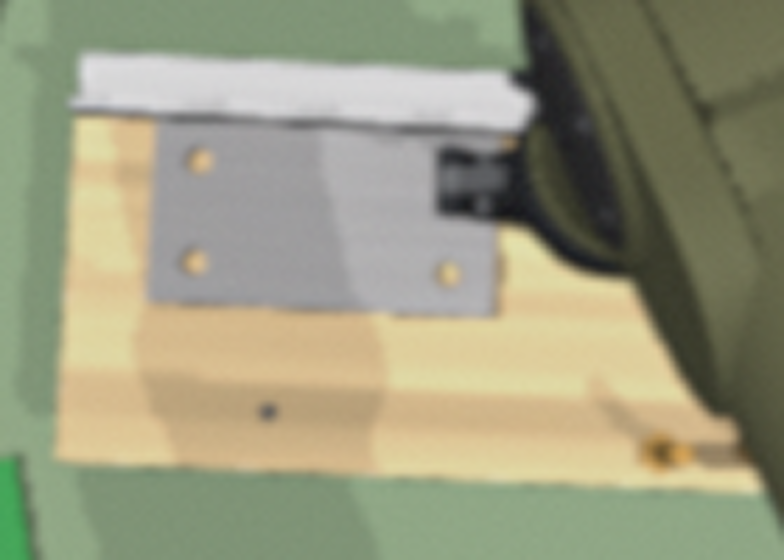

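```bash
python3 - <<'E'
from h import *
d=np.load('pics/w6.npz')
for p,z in [((246,230),.069),((245,277),.069),((57,277),.069),((266,258),.126),((296,258),.126)]: print(p,np.round(1e3*inl(at(d,*p,z)),1))
E
```

```text
(246, 230) [34.4 92.6 69. ]
(245, 277) [-4.5 94.7 69. ]
(57, 277) [ -7.4 246.2  69. ]
(266, 258) [ 41.3  75.4 126. ]
(296, 258) [ 41.3  59.3 126. ]
```

Emit:
jog_arm(commands=[[[0,0,0.003],[0,0,2],0],[[0,0,0],[0,0,2],0],[[0,0,0],[0,0,1.9],0],[[0,0,0],[0,0,0],0],[[0,0,0],[0,0,0],0],[[0,0,0],[0,0,0],0]])

```text
time: 8.35
ee_pos: [0.5581, 0.1011, 0.0677]
ee_rot: [[0.999, -0.049, 0.001], [-0.049, -0.999, 0.0], [0.001, -0.0, -1.0]]
force: [-0.2, 1.1, 0.4]
width: -0.0001
```

```bash
python3 - <<'E'
from h import *
st()
E
```

```text
t 8.35 ledge pos mm [36.4 67.1 67.7] yaw err -0.000701911206991257 tilt 0.0013470325556438744 7.736001243640586e-05 F [-0.2  1.1  0.4] w -0.00012208618718325241
```

Emit:
jog_arm(commands=[[[0,0,0],[0,-0.4,0.18],0],[[0,0,0],[0,-0.4,0],0],[[0,0,0],[0,-0.4,0],0],[[0,0,0],[0,-0.4,0],0],[[0,0,0],[0,-0.3,0],0],[[0,0,0],[0,-0.3,0],0],[[0,0,0],[0,-0.3,0],0],[[0,0,0],[0,-0.3,0],0],[[0,0,0],[0,-0.3,0],0],[[0,0,0],[0,-0.3,0],0],[[0,0,0],[0,-0.3,0],0],[[0,0,0],[0,0,0],0]])

```text
time: 9.55
ee_pos: [0.5595, 0.1384, 0.0648]
ee_rot: [[0.999, -0.049, 0.0], [-0.049, -0.999, 0.001], [0.0, -0.001, -1.0]]
force: [0.8, -1.4, 0.8]
width: -0.0002
```

```bash
python3 - <<'E'
from h import *
st(); d=snap('wrist','w7')
E
```

```text
t 9.55 ledge pos mm [ 36.  104.4  64.8] yaw err -0.0007019900369986606 tilt 0.0003125314552241894 0.0008310046713054115 F [ 0.8 -1.4  0.8] w -0.00017030986487543085
```

View pics/w7.png

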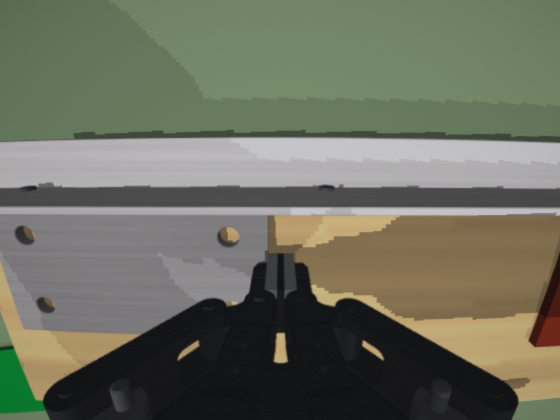

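Emit:
jog_arm(commands=[[[0,0,0],[0,-0.3,-0.05],0],[[0,0,0],[0,-0.3,0],0],[[0,0,0],[0,-0.3,0],0],[[0,0,0],[0,-0.3,0],0],[[0,0,0],[0,-0.3,0],0],[[0,0,0],[0,-0.3,0],0],[[0,0,0],[0,-0.3,0],0],[[0,0,0],[0,-0.3,0],0],[[0,0,0],[0,-0.3,0],0],[[0,0,0],[0,-0.3,0],0],[[0,0,0],[0,-0.3,0],0],[[0,0,0],[0,-0.3,0],0],[[0,0,0],[0,-0.3,0],0],[[0,0,0],[0,-0.3,0],0],[[0,0,0],[0,0,0],0],[[0,0,0],[0,0,0],0]])

```text
time: 11.2
ee_pos: [0.5617, 0.1804, 0.0655]
ee_rot: [[0.999, -0.049, 0.0], [-0.049, -0.999, 0.001], [0.0, -0.001, -1.0]]
force: [-1.0, 0.7, -0.3]
width: -0.0002
```

```bash
python3 - <<'E'
from h import *
st(); d=snap('wrist','w8'); snap('top','t8');crop('t8',185,155,325,255,5.6,'c8')
E
```

```text
t 11.2 ledge pos mm [ 36.1 146.4  65.5] yaw err -0.0008863013882666401 tilt 0.000475245113526732 0.0011207696193855999 F [-1.   0.7 -0.3] w -0.00022764546670449732
```

View pics/w8.png

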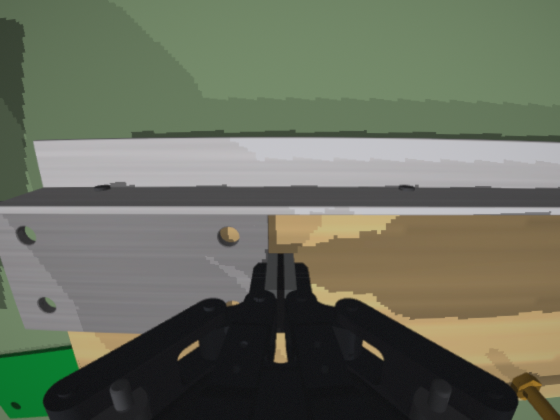

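View pics/c8.png

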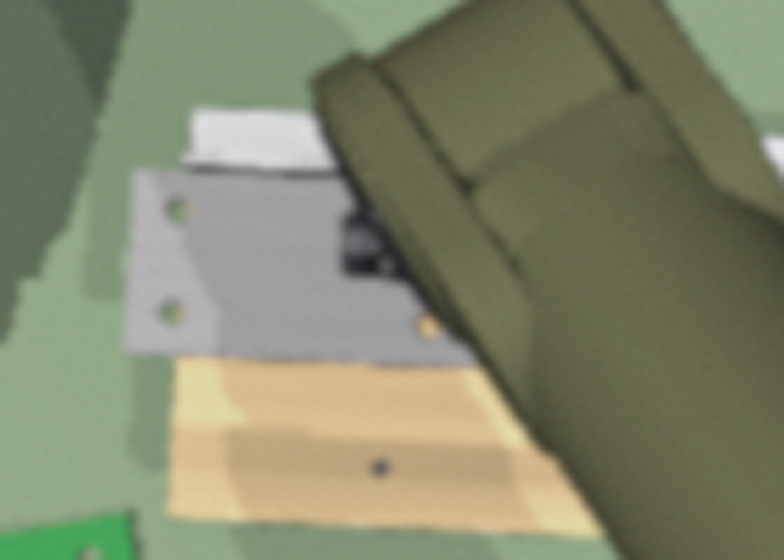

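Emit:
jog_arm(commands=[[[0,0,0],[0,-0.3,0],0],[[0,0,0],[0,-0.3,0],0],[[0,0,0],[0,-0.3,0],0],[[0,0,0],[0,-0.3,0],0],[[0,0,0],[0,-0.3,0],0],[[0,0,0],[0,0,0],0],[[0,0,0],[0,0,0],0]])

```text
time: 12.0
ee_pos: [0.5628, 0.1937, 0.0656]
ee_rot: [[0.999, -0.05, 0.001], [-0.05, -0.999, -0.001], [0.001, 0.001, -1.0]]
force: [0.3, -4.1, 2.8]
width: -0.0005
```

```bash
python3 - <<'E'
from h import *
st()
E
```

```text
t 12.0 ledge pos mm [ 36.6 159.8  65.6] yaw err -0.0019820936570664055 tilt 0.0006718958880777607 -0.0009295921883180313 F [ 0.3 -4.1  2.8] w -0.00053791699953643
```

Emit:
jog_arm(commands=[[[0,0,0],[0,1,0],0],[[0,0,0],[0,1,0],0],[[0,0,0],[0,0,-3],0],[[0,0,0],[0,0,-3],0],[[0,0,0],[0,0,-4],0],[[0,0,0],[0,0,-4],0],[[0,0,0],[-2,4,0],0],[[0,0,0],[-2,4,0],0],[[0,0,0],[-2,4,0],0],[[0,0,0],[-2,4,0],0],[[0,0,0],[0,4,0],0],[[0,0,0],[0,4,0],0],[[0,0,0],[0,4,0],0],[[0,0,0],[0,0,0],0],[[0,0,0],[0,0,0],0],[[0,0,0],[0,0,0],0]])

```text
time: 13.6
ee_pos: [0.4676, -0.0999, 0.2052]
ee_rot: [[0.999, -0.048, 0.0], [-0.048, -0.999, 0.001], [0.0, -0.001, -1.0]]
force: [-0.4, -0.6, 0.4]
width: 0.0002
```

```bash
python3 - <<'E'
from h import *
st(); snap('top','t9');snap('scene','s9');crop('t9',185,155,325,255,5.6,'c9');crop('s9',220,160,360,260,5.6,'cs9')
E
```

```text
t 13.6 ledge pos mm [ -44.4 -138.1  205.2] yaw err 0.00015462959288137929 tilt 0.00019405274580979473 0.0007700477328415844 F [-0.4 -0.6  0.4] w 0.00018272180582047616
```

View pics/t9.png

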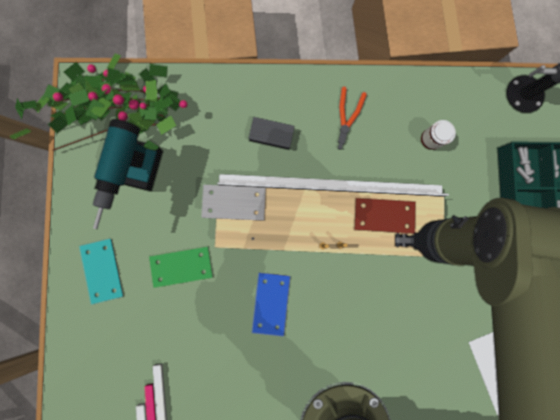

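View pics/c9.png

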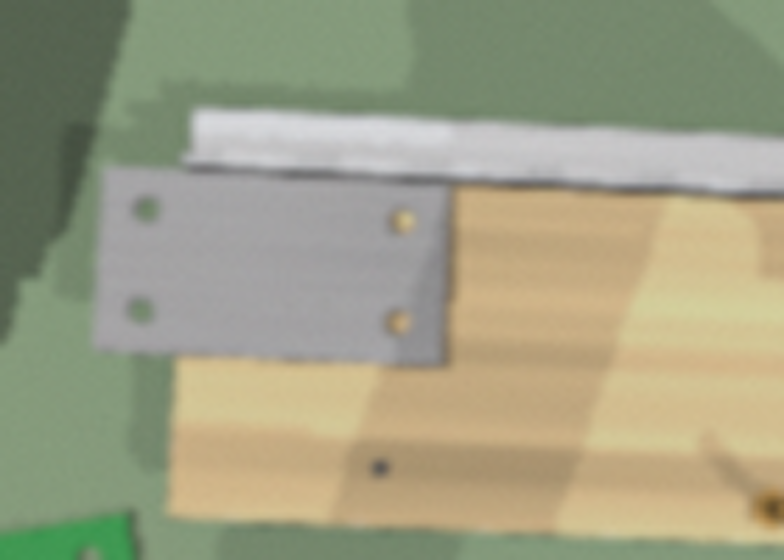

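View pics/cs9.png

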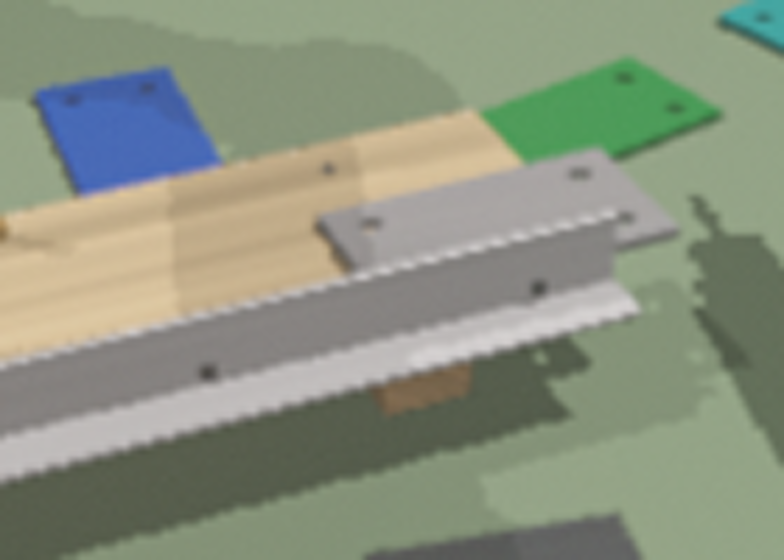

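```bash
python3 - <<'E'
from h import *
d=np.load('pics/t9.npz')
f=lambda x,y:(x/5.6+185-.4,y/5.6+155-.4)
for nm,l in (('H',[(147,208),(141,310),(402,221),(399,322)]),('P',[(104,168),(95,347),(449,184),(443,365)])):
    X=np.array([inl(at(d,*f(*p),.069)) for p in l]);y=X[0]+X[1]-X[2]-X[3]
    print(nm,np.round(X*1e3,1).tolist(),X.mean(0),'rel yaw',np.arctan2(-y[0],y[1]))
E
```

```text
H [[57.4, 296.3, 69.0], [13.2, 296.3, 69.0], [57.0, 186.1, 69.0], [13.1, 185.3, 69.0]] [0.03516811 0.24100522 0.069     ] rel yaw -0.0026876673180913015
P [[74.0, 315.9, 69.0], [-3.6, 315.0, 69.0], [74.1, 166.5, 69.0], [-4.6, 165.5, 69.0]] [0.03496218 0.24071339 0.069     ] rel yaw -0.0029901942065449928
```

```bash
python3 - <<'E'
from bench import sign_off
print(sign_off())
E
```

```text
the job is handed in; nothing more can be done
None
```

I pushed the grey steel plate with closed fingertips, first square against the fence, then along it from its inner end outwards to the left. I drew the arm clear and handed the job in at about 14 s of the 48 s; the hand-in gave no verdict.

- **Along the ledge:** the last overhead picture puts the plate's centre at y ≈ 0.241 m. Finger contact gave 0.243 m. That is an overhang of about 36–38 mm, and the allowed y is 0.231–0.257 m.
- **Against the fence:** x ≈ 0.035 m, which is up against the fence. The plate is parallel to it within about 0.003 rad.
- **Holes and flatness:** both outer holes show bench through them, so they are clear of the deck. The plate looks flat.
- **Other objects:** the red plate, bolts, pliers, block and tin look unmoved in the overhead picture; I did not re-measure them. Contact forces in the readings I took stayed below about 10 N.

No check failed. The only disagreement was the 2 mm between the picture and the contact estimate.

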